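Open the push-and-turn cap of the screen-wash bottle

TASK

Open the square white wash bottle standing in the bench well: press its black safety cap down against the spring and, keeping it pressed, turn it anticlockwise (seen from above) a little less than a quarter turn, lift it off and set it down upright in the flat steel tray, then let go. Press firmly but do not force the cap or bottle, do not drop the cap, and leave the other things on the bench where they are.

Things in the scene. Friction and masses are not known exactly. Their poses are not given: they have to be found in the camera images.
- cap_center (a point): Centre of the cap, half-way up on its axis, z up. Black round cap, 40 mm tall, about 60 g: the upper 20 mm is a solid ribbed grip 51 mm in diameter, the lower 20 mm a slightly slimmer hollow skirt (49 mm). Grip it from above across the upper part, at any yaw. It sits loosely on the neck, about 1.5 mm of play sideways.
- cap_top (a point): Middle of the cap's flat top. Pressing: the cap must go down 4.5 mm on the neck before it can turn (needs about 12 N) and bottoms on the neck collar at 6.5 mm (about 15 N), so 17 to 20 N keeps it fully down. More than 35 N between cap and bottle, in any direction, counts as forcing it.
- cap_foot (a point): Middle of the cap's underside. Turning: two inner lugs lock the cap; locked, it neither lifts nor turns (a few degrees of play). Kept pressed down it turns anticlockwise seen from above, is free to lift from about 65 degrees on and meets a stop at about 100 degrees: aim for 75 to 85. Then it lifts straight off.
- bottle_neck (a point): Point on the axis of the bottle's neck, level with the top of the neck collar (42 mm wide), 160 mm above the bottle's base. The locked cap's underside is 6.5 mm above it, its centre 26.5 mm above it. z is up. A sprung grey plug in the neck pushes the cap up.
- bottle: White square plastic bottle, 84 x 84 mm, 130 mm tall to the shoulder; origin at the centre of its base, z up. It cannot tip, turn or lift out, but rides on a soft spring foot: pushed down, it first sinks 1 to 15 mm with little resistance (under 6 N; how far differs each time and cannot be seen) before its rubber stop holds it and the cap starts to go down on it. Judge the press by force.
- well: Square steel bench well bolted to the bench, 100 x 100 mm, 70 mm tall, bottle inside; origin at the centre of its underside on the bench, z up. Two small bolt ears on its y sides, to 73 mm from the centre.
- tray: Flat square steel tray fixed to the bench, 150 x 150 mm outside, rim 14 mm high, walls 3 mm, floor 3 mm thick; origin at the centre of its underside, z up. The cap stands in it on its skirt.
- ink_tub_center (a point): Bystander: round blue ink tub, 90 mm across, 85 mm tall; the point is half-way up its axis.
- tape_center (a point): Bystander: empty tape roll lying flat, 84 mm across, 25 mm tall; the point is at its centre.
- squeegee_center (a point): Bystander: wooden squeegee with rubber blade lying flat, 300 mm along its y axis, 62 mm wide, 30 mm tall; the point is at the middle of the wooden bar.
Mind the look-alikes: they are no part of the job. Of the things like the part that bears cap_center, leave any that is blue, pink or red; of the rest the larger one is meant.

How it is judged:
By the outcome, as a careful person would: the job done as asked, in the order asked, and still so for the second after the job is handed in, with the robot touching nothing.
It also fails if it takes over 61 s, if anything falls off the work surface, if the arm or the gripper's body presses on something with over 40 N, if the wrist force passes 120 N, or if a joint passes its speed limit or range.

ROBOT

A 7-joint arm with a two-finger parallel gripper is mounted at the origin on the work surface. World frame = base frame: x ahead of the robot, y to its left, z up, the work surface at z = 0. Lengths are in m, angles in degrees, forces in N, time in s.
With the tool pointing down it reaches from about 0.425 to 0.875 m from the base axis. Payload 4.7 kg.
Tool frame: the origin (TCP) lies at the very end of the fingers, on their centre line; the grasp point (between the pads) lies 19 mm behind it (pinch_z is the distance from the TCP to the grasp point, in m); z points along the fingers, y is the direction in which the jaws open and shut (so a half turn about z gives the same grasp; the last joint's range is limited). The gripper opens to 87 mm and grips with 3 to 60 N. Pads are 19 mm wide; open, the fingers measure 117 mm over their backs; the gripper's body (75 mm by 190 mm) begins 51 mm behind the grasp point.
Start: joints at [74.719, 18.392, -4.016, 83.108, 1.295, 78.541, -3.26], TCP at [0.18, -0.625, 0.198] pointing down, gripper open.
Joint ranges: [-163.93, 163.93], [-17.29, 119.83], [-79.2, 71.16], [3.27, 140.29], [-89.18, 269.18], [5.43, 117.66], [-154.24, 154.24]. Speed limits (degrees/s): [147.25, 147.25, 180, 180, 180, 180, 180].

INTERFACE

Orientations are given as [roll, pitch, yaw] about the fixed x, y, z axes, in that order (R = Rz(yaw) Ry(pitch) Rx(roll)).
In Python, from cell import get_obs, read_camera, camera_params, sign_off, pinch_z gives the robot as it stands.
- The arm moves only by the shell command python3 -m handwheel 'ROWS' [FORCE]. ROWS is JSON, a list of rows, each a list of 5 numbers: the finger opening in m, from 0 to 0.087, then the shift along the tool's x, y, z in m, then the turn about the tool's z in rad. In form: [[jaw, tx, ty, tz, twist], ...]. A call has 1 to 20 rows; each row is the pose to reach, as a shift and turn from the pose commanded when the call began, along the tool's axes at that moment; what a row does not reach only later rows make up. A row lasts 1/10 s, in which the tool goes at most 50 mm and 8.59 degrees, less where a joint would pass 70% of its speed; a pose out of reach is approached as far as the arm can. A call with a gripper value outside its range is refused whole. The fingers move at their own pace and stop on an object; FORCE is the grip in N (left out, the last holds). Time passes only in rows, so rows that repeat a pose let the fingers close. It gives the time, the measured TCP pose, the force and the opening at its end, in the units of the state.
- get_obs(): the state, without advancing time (a new reading comes with each control period).
- read_camera(name): name is "scene" or "top" or "wrist"; returns the picture (400x640x3 uint8, blue, green, red); there is no depth.
- camera_params(name): a dict with "camera_matrix" (3x3 intrinsics, pixels), "R" (3x3) and "t" (3): a world point X has camera coordinates R X + t. Camera axes: x right, y down, z forward; pixel columns grow to the right and rows downward; lengths in m; the calibration is good to about 2 mm. A picture is of the moment at which its call begins: read the wrist's pose just before it. camera_params takes no time and is no camera call; for the wrist camera it gives the pose at the moment of the call.
- sign_off(): hands the job in, once; it reports no verdict.
The state is a dict: "time_s": time; "qpos": joint angles; "joint_velocities": joint speeds; "effort": joint torques, N m; "tool_pos": TCP position; "tool_rot": TCP orientation; "force": force on the tool from outside, world axes, zero at the start; "wrist_torque": the same for the moment, N m; "grip_width": finger opening in m.
Only numpy, scipy, OpenCV 4.12 (cv2) and the standard library are available. Lean on these libraries where they do the work, as an engineer would, in place of code of your own. Each camera call takes 0.05 s, during which the arm holds its last target.

## Working session

There is one attempt and no reset: what is moved stays moved. The work goes in short steps, Python scripts to look and compute and a shell command to move; the robot and the scene stay as the last step left them, time stands still between calls to the robot, and variables do not carry over. Pictures are saved under pics/ and viewed, and the job is handed in when it is done.

```bash
mkdir -p pics; ls; python3 - <<'E'
from cell import *
import cv2
o=get_obs();print(o)
for n in("scene","top","wrist"):
    p=camera_params(n);print(n,p)
    cv2.imwrite(f"pics/{n}0.png",read_camera(n))
print(pinch_z)
E
```

```text
pics
{'time_s': 0.0, 'qpos': array([74.71996605, 18.43827066, -4.01528639, 83.175882  ,  1.29655424,
       78.54024635, -3.26119175]), 'joint_velocities': array([-0.07019054,  0.00688112,  0.03535814,  0.01506302, -0.05313406,
        0.08529938, -0.03861824]), 'effort': array([ 8.93515025e-04, -4.91278732e+01, -4.03429773e-01, -3.12523162e+01,
       -6.38392568e-02,  4.37599292e-02,  1.78919800e-04]), 'tool_pos': array([ 0.17989107, -0.62398241,  0.19726189]), 'tool_rot': array([-1.79890931e+02,  7.39494684e-03,  1.60886982e+01]), 'force': array([ 0.69326823, -0.01080821,  0.26618237]), 'wrist_torque': array([-0.01102833,  0.01104747, -0.00642013]), 'grip_width': 0.08708880706333681}
scene {'camera_matrix': array([[386.40211955,   0.        , 315.78957389],
       [  0.        , 386.40211955, 196.81947289],
       [  0.        ,   0.        ,   1.        ]]), 'R': array([[-0.40022821,  0.91639967,  0.0053878 ],
       [ 0.57645386,  0.25632202, -0.77588657],
       [-0.71240321, -0.30742588, -0.63084943]]), 't': array([ 0.19820233, -0.22144242,  1.40523928])}
top {'camera_matrix': array([[448.10286132,   0.        , 331.06932026],
       [  0.        , 448.10286132, 204.53887185],
       [  0.        ,   0.        ,   1.        ]]), 'R': array([[-0.00448463, -0.9998176 ,  0.01856466],
       [-0.99521423,  0.00265023, -0.09768122],
       [ 0.0976142 , -0.01891388, -0.99504459]]), 't': array([0.02485039, 0.58817723, 1.07735755])}
wrist {'camera_matrix': array([[289.65702818,   0.        , 320.12990906],
       [  0.        , 289.65702818, 199.71381598],
       [  0.        ,   0.        ,   1.        ]]), 'R': array([[ 0.27646272, -0.96102312, -0.0017106 ],
       [-0.92199008, -0.26573518,  0.28163648],
       [-0.27111374, -0.07628483, -0.95951965]]), 't': array([-0.64901808, -0.0334281 ,  0.3921713 ])}
0.0187
```

View pics/scene0.png

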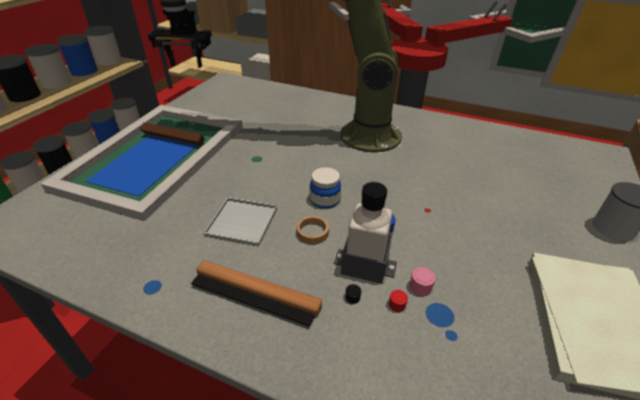

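View pics/top0.png

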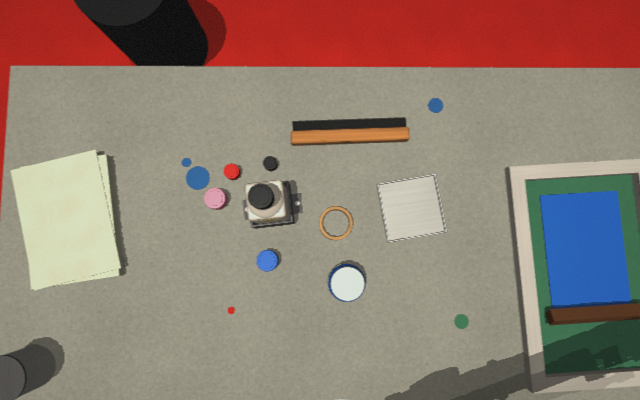

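View pics/wrist0.png

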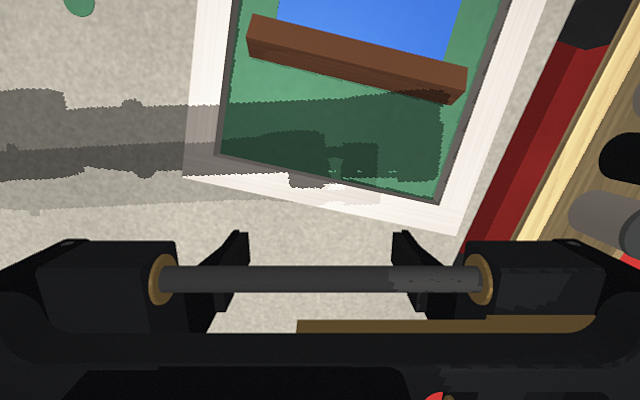

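Top view: black bottle cap at about (261,196), tray at (411,208), small black look-alike at (270,163). Scene view: cap at (374,195). I'll zoom in on these next.

```bash
python3 - <<'E'
import cv2,numpy as np
t=cv2.imread("pics/top0.png");s=cv2.imread("pics/scene0.png")
a=cv2.resize(t[150:240,220:320],None,fx=6,fy=6,interpolation=cv2.INTER_CUBIC)
b=cv2.resize(s[170:290,325:415],None,fx=5,fy=5,interpolation=cv2.INTER_CUBIC)
cv2.imwrite("pics/za.png",cv2.convertScaleAbs(a,alpha=2));cv2.imwrite("pics/zb.png",cv2.convertScaleAbs(b,alpha=2))
E
```

```text
(no output)
```

View pics/za.png

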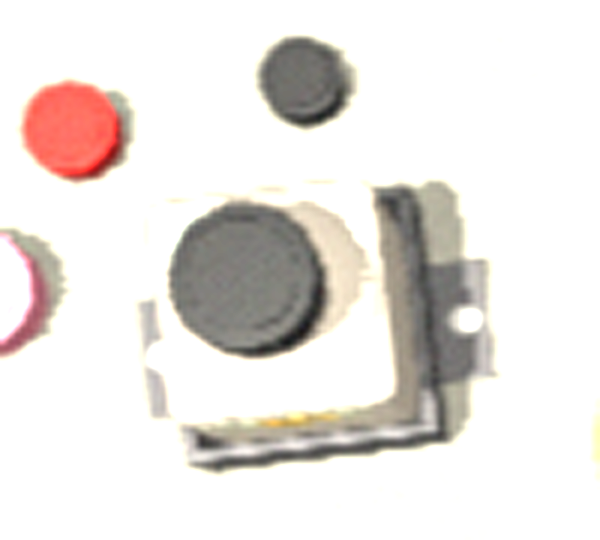

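View pics/zb.png

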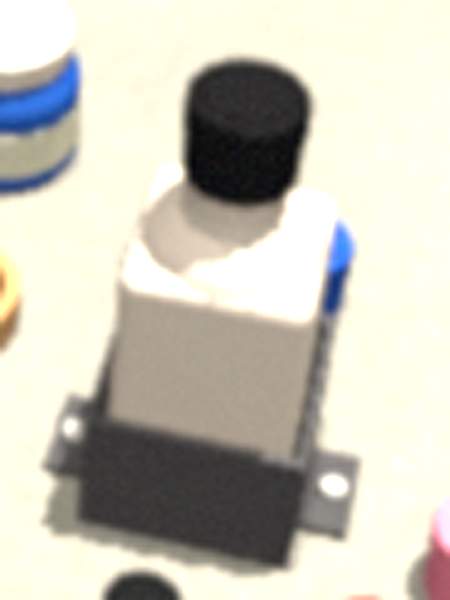

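```bash
cat > h.py <<'E'
import numpy as np,cv2
from cell import camera_params
P={n:camera_params(n) for n in("top","scene")}
def proj(n,X):
    p=P[n];c=np.atleast_2d(X)@p["R"].T+p["t"];u=c@p["camera_matrix"].T;return u[:,:2]/u[:,2:]
def ray(n,uv):
    p=P[n];d=p["R"].T@np.linalg.inv(p["camera_matrix"])@np.array([*uv,1.]);return -p["R"].T@p["t"],d
def onz(n,uv,z):
    c,d=ray(n,uv);return c+d*(z-c[2])/d[2]
E
python3 - <<'E'
from h import *
from scipy.optimize import least_squares
obs={"top":(260.1,195.8),"scene":(374.4,190.0)}
r=least_squares(lambda X:np.concatenate([proj(n,X)[0]-obs[n] for n in obs]),[.6,.1,.2])
print(r.x,r.fun)
# silhouette masks of the black cap, IoU-type fit
im={n:cv2.imread(f"pics/{n}0.png") for n in obs}
th=np.linspace(0,2*np.pi,60)
def hull(n,c,r=.0255,h=.04):
    q=np.vstack([np.c_[c[0]+r*np.cos(th),c[1]+r*np.sin(th),0*th+z] for z in(c[2],c[2]-h/2)]+[np.c_[c[0]+.0245*np.cos(th),c[1]+.0245*np.sin(th),0*th+c[2]-h]])
    return cv2.convexHull(proj(n,q).astype(np.float32))[:,0]
m={}
for n,(x0,y0,x1,y1) in {"top":(240,176,285,214),"scene":(355,178,395,214)}.items():
    g=im[n].max(2).astype(float);print(n,np.percentile(g[y0:y1,x0:x1],[1,10,50,90]))
    k=np.zeros(g.shape,np.uint8);k[y0:y1,x0:x1]=g[y0:y1,x0:x1]<55
    num,lab,st,ce=cv2.connectedComponentsWithStats(k)
    i=1+np.argmax(st[1:,4]);m[n]=lab==i;print(st[i],ce[i])
    mu=cv2.moments(hull(n,r.x));print("model",mu["m10"]/mu["m00"],mu["m01"]/mu["m00"],mu["m00"],cv2.boundingRect(hull(n,r.x)))
    big=cv2.resize(im[n],None,fx=8,fy=8,interpolation=cv2.INTER_CUBIC)
    cv2.polylines(big,[np.int32((hull(n,r.x)+.5)*8)],True,(0,255,0))
    cv2.imwrite(f"pics/ov_{n}.png",cv2.convertScaleAbs(big[(y0-8)*8:(y1+8)*8,(x0-8)*8:(x1+8)*8],alpha=2))
E
```

```text
[0.58716832 0.17009966 0.22506217] [ 2.74587304e-02 -8.09110158e-03  2.89731506e-02  3.10473735e-05]
top [ 31.  61. 145. 198.]
[259 191  15  18  52] [269.05769231 202.42307692]
model 260.9510657763225 196.5258388239085 545.9494748538127 (247, 183, 28, 27)
scene [  7.  10.  91. 137.]
[362 182  25  29 596] [373.42281879 196.27181208]
model 373.5529016215629 197.33667197448023 652.6915940272156 (360, 182, 27, 31)
```

```bash
python3 - <<'E'
import cv2,numpy as np
a,b=cv2.imread("pics/ov_top.png"),cv2.imread("pics/ov_scene.png")
h=max(a.shape[0],b.shape[0]);o=np.zeros((h,a.shape[1]+b.shape[1],3),np.uint8);o[:a.shape[0],:a.shape[1]]=a;o[:b.shape[0],a.shape[1]:]=b
cv2.imwrite("pics/ov.png",o[:600,:]);print(o.shape)
t=cv2.imread("pics/top0.png");cv2.imwrite("pics/tray.png",cv2.resize(t[165:250,365:455],None,fx=6,fy=6,interpolation=cv2.INTER_CUBIC))
E
```

```text
(432, 936, 3)
```

View pics/ov.png

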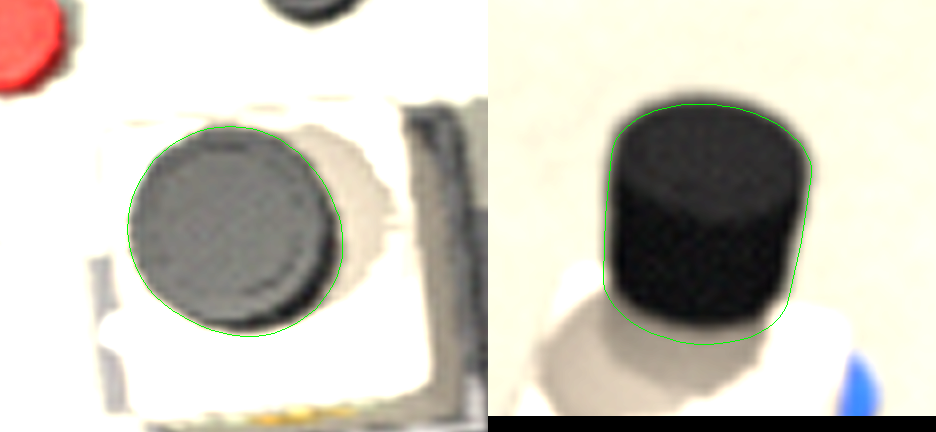

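View pics/tray.png

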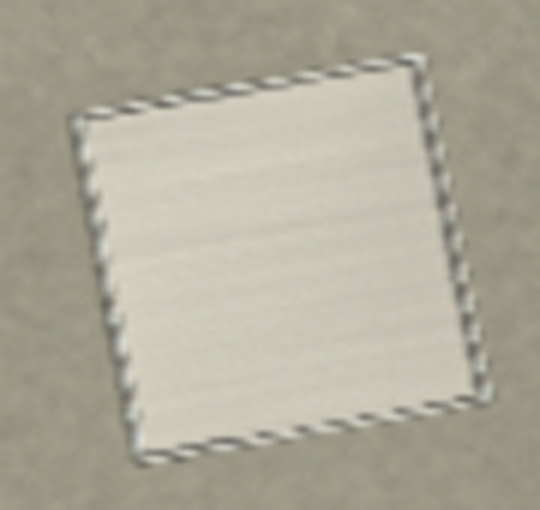

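```bash
python3 - <<'E'
from h import *
z=np.array([(77,118),(418,60),(488,400),(140,462)])/6-.42+[365,165]
q=np.array([onz("top",p,.014) for p in z]);print(q,q.mean(0),np.linalg.norm(q-np.roll(q,1,0),axis=1))
print("tub",onz("top",(347,282),.085),"tape",onz("top",(336,223),.012), "squeegee ends",onz("top",(292,137),.02),onz("top",(408,133),.02))
p=camera_params("wrist");print("cam",-p["R"].T@p["t"])
E
python3 -m handwheel '[[0.087,0,0,-0.05,0],[0.087,0,0,-0.10,0],[0.087,0.1,-0.04,-0.13,-0.1],[0.087,0.2,-0.08,-0.13,-0.2],[0.087,0.3,-0.12,-0.13,-0.3],[0.087,0.38,-0.165,-0.13,-0.4],[0.087,0.38,-0.165,-0.13,-0.5],[0.087,0.38,-0.165,-0.13,-0.6],[0.087,0.38,-0.165,-0.13,-0.7]]'
```

```text
[[ 0.64069569 -0.09441555  0.014     ]
 [ 0.66510011 -0.2387626   0.014     ]
 [ 0.52189082 -0.26416031  0.014     ]
 [ 0.49677434 -0.11847574  0.014     ]] [ 0.58111524 -0.17895355  0.014     ] [0.14591863 0.14639551 0.14544396 0.1478338 ]
tub [ 0.40331114 -0.01208493  0.085     ] tape [0.5435624  0.01033242 0.012     ] squeegee ends [0.76040797 0.12030461 0.02      ] [ 0.77080998 -0.17329209  0.02      ]
cam [ 0.25494456 -0.60272235  0.38474541]
time_s: 1.05
tool_pos: [0.4499, -0.4024, 0.326]
tool_rot: [-180.0, 0.0, 56.4]
force: [1.4, -0.5, -0.3]
grip_width: 0.087
```

```bash
python3 - <<'E'
from cell import *
import numpy as np
o=get_obs();print(o["time_s"],o["tool_pos"],o["tool_rot"],o["qpos"],o["joint_velocities"].round(1))
from scipy.spatial.transform import Rotation as R
m=R.from_euler("xyz",o["tool_rot"],degrees=True).as_matrix()
print(m.T@(np.array([.587,.17,.32])-o["tool_pos"]), 66-o["tool_rot"][2])
E
```

```text
1.05 [ 0.44993327 -0.4023965   0.32604563] [-1.79994770e+02  1.73778562e-02  5.64226690e+01] [ 55.4724528   12.15572312 -19.70486183  77.09505287   4.0902507
  91.44240139   2.70189522] [-30.1   8.4 -23.   -9.9   7.1   3.1   5.2]
[ 0.55269469 -0.2023744   0.00589647] 9.577330963393578
```

```bash
python3 -m handwheel '[[0.087,0.05,-0.02,0,0],[0.087,0.1,-0.04,0,-0.05],[0.087,0.15,-0.055,0,-0.1],[0.087,0.2,-0.07,0,-0.15],[0.087,0.25,-0.09,0,-0.17],[0.087,0.3,-0.11,0,-0.17],[0.087,0.35,-0.13,0,-0.17],[0.087,0.4,-0.145,0,-0.17],[0.087,0.45,-0.165,0,-0.17],[0.087,0.5,-0.185,0,-0.17],[0.087,0.53,-0.195,0,-0.17],[0.087,0.53,-0.195,0,-0.17],[0.087,0.53,-0.195,0,-0.17],[0.087,0.53,-0.195,0,-0.17]]'
python3 - <<'E'
from cell import *
import cv2,numpy as np
o=get_obs();p=camera_params("wrist");im=read_camera("wrist")
np.savez("w1.npz",im=im,**p)
cv2.imwrite("pics/w1.png",im);print(o["tool_pos"],o["tool_rot"],o["qpos"],o["joint_velocities"].round(1))
E
```

```text
time_s: 2.45
tool_pos: [0.5816, 0.144, 0.3256]
tool_rot: [-180.0, 0.1, 65.9]
force: [0.3, -0.5, -0.8]
grip_width: 0.087
[0.58160431 0.14400354 0.32559407] [-1.79979114e+02  7.50898195e-02  6.59190936e+01] [ 18.80794774  14.88798333 -44.06823744  77.0536434   10.33571575
  92.16743488 -47.98178659] [ 1.7 -0.7  1.3  0.2  0.1  0.1 -0. ]
```

View pics/w1.png

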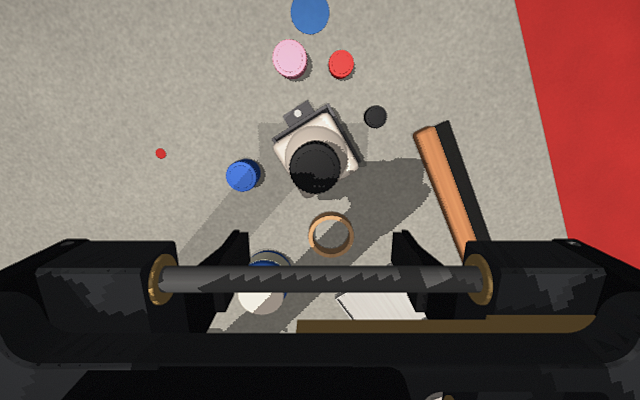

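Wrist view: the black cap is at about (316,167), with the white bottle beneath it and the small black look-alike at (375,117). I'll fit the cap cylinder over all three views.

```bash
cat > fit.py <<'E'
from h import *
import sys
from scipy.optimize import minimize
w=np.load("w1.npz");P["wrist"]={k:w[k] for k in("camera_matrix","R","t")}
im={"top":cv2.imread("pics/top0.png"),"scene":cv2.imread("pics/scene0.png"),"wrist":w["im"]}
box={"top":(238,176,290,216),"scene":(352,174,398,218),"wrist":(280,130,352,205)}
th=np.linspace(0,2*np.pi,80)
def hull(n,c):
    q=np.vstack([np.c_[c[0]+r*np.cos(th),c[1]+r*np.sin(th),0*th+c[2]-d] for r,d in((.0255,0),(.0255,.02),(.0245,.04))])
    return cv2.convexHull(proj(n,q).astype(np.float32))[:,0]
G={n:cv2.GaussianBlur(cv2.resize(im[n],None,fx=4,fy=4,interpolation=cv2.INTER_CUBIC).max(2).astype(float),(0,0),3) for n in im}
def score(n,c):
    # mean outward gradient along silhouette (bounded so bright edges do not dominate)
    h=hull(n,c);h2=np.roll(h,-1,0);L=np.linalg.norm(h2-h,axis=1);s=np.r_[0,np.cumsum(L)]
    t=np.linspace(0,s[-1],120,endpoint=False);hc=np.vstack([h,h[:1]])
    x=np.interp(t,s,hc[:,0]);y=np.interp(t,s,hc[:,1]);ctr=h.mean(0)
    v=np.c_[x,y]-ctr;v/=np.linalg.norm(v,axis=1)[:,None]
    def smp(o):
        p=((np.c_[x,y]+v*o+.5)*4-.5).astype(np.float32);return cv2.remap(G[n].astype(np.float32),p[:,0],p[:,1],cv2.INTER_LINEAR)
    d=smp(1.)-smp(-1.);return np.clip(d,-10,25).mean()
def cost(c,ns):return -sum(score(n,c) for n in ns)
for ns in (["top","scene","wrist"],["top","scene"],["wrist","top"],["wrist","scene"]):
    best=None
    for z0 in(.215,.225,.235):
        r=minimize(cost,[.587,.17,z0],args=(ns,),method="Nelder-Mead",options=dict(initial_simplex=np.array([[.587,.17,z0],[.591,.17,z0],[.587,.174,z0],[.587,.17,z0+.008]]),xatol=1e-5,fatol=1e-3))
        if best is None or r.fun<best.fun:best=r
    print(ns,best.x.round(4),best.fun,{n:round(float(score(n,best.x)),1) for n in im})
    if len(ns)==3:c=best.x
tiles=[]
for n,(x0,y0,x1,y1) in box.items():
    big=cv2.convertScaleAbs(cv2.resize(im[n],None,fx=5,fy=5,interpolation=cv2.INTER_CUBIC),alpha=2)
    cv2.polylines(big,[np.int32((hull(n,c)+.5)*5)],True,(0,255,0));tiles.append(big[y0*5:y1*5,x0*5:x1*5])
H=max(t.shape[0] for t in tiles)
cv2.imwrite("pics/fit.png",np.hstack([cv2.copyMakeBorder(t,0,H-t.shape[0],0,4,0) for t in tiles]))
E
python3 fit.py; python3 -c "
import cv2;a=cv2.imread('pics/fit.png');print(a.shape);cv2.imwrite('pics/fit.png',cv2.resize(a,None,fx=min(1,790/a.shape[1]),fy=min(1,790/a.shape[1])))"
```

```text
['top', 'scene', 'wrist'] [0.5877 0.17   0.2292] -75.0 {'top': 25.0, 'scene': 25.0, 'wrist': 25.0}
['top', 'scene'] [0.5874 0.17   0.2265] -50.0 {'top': 25.0, 'scene': 25.0, 'wrist': 25.0}
['wrist', 'top'] [0.587 0.17  0.223] -50.0 {'top': 25.0, 'scene': 22.0, 'wrist': 25.0}
['wrist', 'scene'] [0.5873 0.1696 0.2265] -50.0 {'top': 25.0, 'scene': 25.0, 'wrist': 25.0}
(375, 862, 3)
```

View pics/fit.png

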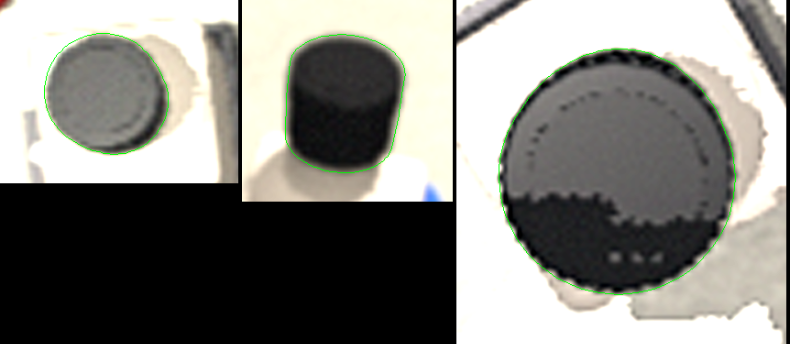

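```bash
cat > go.py <<'E'
import sys,numpy as np
from cell import *
from scipy.spatial.transform import Rotation as R
o=get_obs();m=R.from_euler("xyz",o["tool_rot"],degrees=True).as_matrix()
T=np.array(list(map(float,sys.argv[1:4])))
print(o["time_s"],o["tool_pos"].round(4),o["tool_rot"].round(2),"F",o["force"].round(2),"M",o["wrist_torque"].round(3),o["grip_width"].round(4),"q",o["qpos"].round(1))
print("shift",(m.T@(T-o["tool_pos"])).round(4))
E
python3 go.py .5877 .170 .285
```

```text
Traceback (most recent call last):
  File "go.py", line 6, in <module>
    print(o["time_s"],o["tool_pos"].round(4),o["tool_rot"].round(2),"F",o["force"].round(2),"M",o["wrist_torque"].round(3),o["grip_width"].round(4),"q",o["qpos"].round(1))
                                                                                                                           ^^^^^^^^^^^^^^^^^^^^^
AttributeError: 'float' object has no attribute 'round'
```

```bash
sed -i 's/o\["grip_width"\].round(4)/round(o["grip_width"],4)/' go.py; python3 go.py .5877 .170 .285
```

```text
2.5 [0.5818 0.1429 0.3257] [1.7999e+02 9.0000e-02 6.5810e+01] F [ 0.85 -0.14 -0.28] M [-0.044 -0.031 -0.006] 0.087 q [ 18.9  14.9 -44.   77.1  10.3  92.2 -48. ]
shift [ 0.0272 -0.0058  0.0407]
```

```bash
python3 -m handwheel '[[0.087,0.014,-0.003,0,0],[0.087,0.027,-0.006,0.01,0],[0.087,0.027,-0.006,0.04,0],[0.087,0.027,-0.006,0.04,0],[0.087,0.027,-0.006,0.04,0],[0.087,0.027,-0.006,0.04,0]]'; python3 go.py .5877 .170 .2022
```

```text
time_s: 3.1
tool_pos: [0.5877, 0.1722, 0.2872]
tool_rot: [179.9, -0.1, 65.9]
force: [-0.2, 0.4, -0.2]
grip_width: 0.0869
3.1 [0.5877 0.1722 0.2872] [ 1.7994e+02 -5.0000e-02  6.5910e+01] F [-0.19  0.36 -0.17] M [-0.029 -0.1   -0.031] 0.0869 q [ 16.3  16.9 -44.5  79.4  11.8  88.3 -51.3]
shift [-0.0021  0.0008  0.085 ]
```

```bash
python3 -m handwheel '[[0.087,-0.001,0,0.03,0],[0.087,-0.001,0,0.06,0],[0.087,-0.001,0.001,0.075,0],[0.087,-0.001,0.001,0.082,0],[0.087,-0.001,0.001,0.082,0],[0.087,-0.001,0.001,0.082,0],[0.087,-0.001,0.001,0.082,0]]'; python3 go.py .5877 .170 .2022
```

```text
time_s: 3.8
tool_pos: [0.5885, 0.1712, 0.2056]
tool_rot: [179.9, -0.1, 65.9]
force: [-0.3, 0.5, 0.4]
grip_width: 0.0871
3.8 [0.5885 0.1712 0.2056] [ 1.7989e+02 -9.0000e-02  6.5940e+01] F [-0.31  0.48  0.38] M [-0.04  -0.065  0.059] 0.0871 q [ 16.7  18.5 -44.   87.1  13.   79.5 -52.2]
shift [-0.0014 -0.0003  0.0034]
```

Within about 1.5 mm of the target. I'll drop 3 mm and close gently to check the centring.

```bash
python3 -m handwheel '[[0.06,-0.001,0,0.003,0],[0.055,-0.001,0,0.003,0],[0.055,-0.001,0,0.003,0],[0.045,-0.001,0,0.003,0],[0.045,-0.001,0,0.003,0],[0.045,-0.001,0,0.003,0],[0.045,-0.001,0,0.003,0]]' 5; python3 go.py .5877 .170 .2022
python3 - <<'E'
from cell import *
import cv2
cv2.imwrite("pics/w2.png",read_camera("wrist"))
E
```

```text
time_s: 4.5
tool_pos: [0.587, 0.17, 0.2011]
tool_rot: [-180.0, 0.0, 66.0]
force: [-0.9, -0.3, 0.8]
grip_width: 0.0506
4.5 [0.587  0.17   0.2011] [-1.7998e+02  1.0000e-02  6.5950e+01] F [-0.88 -0.26  0.76] M [-0.003  0.135  0.053] 0.0506 q [ 16.8  18.6 -44.   87.5  13.   79.2 -52.2]
shift [ 0.0003  0.0006 -0.0011]
```

View pics/w2.png

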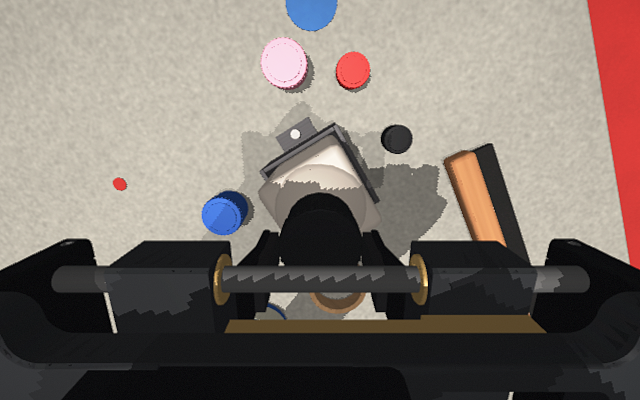

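Gripped at 50.6 mm (cap is 51 mm), with side forces under 1 N. In the picture the cap at (320,230) is between the fingers. I'll firm up the grip and start pressing.

```bash
python3 -m handwheel '[[0.04,0,0,0,0],[0.04,0,0,0,0],[0.04,0,0,0,0],[0.04,0,0,0.002,0],[0.04,0,0,0.004,0],[0.04,0,0,0.004,0],[0.04,0,0,0.004,0]]' 50; python3 go.py .5877 .170 .2022
```

```text
time_s: 5.25
tool_pos: [0.5871, 0.1699, 0.1969]
tool_rot: [-180.0, 0.0, 65.9]
force: [-2.5, -0.3, 1.5]
grip_width: 0.0489
5.25 [0.5871 0.1699 0.1969] [-1.7998e+02  1.0000e-02  6.5950e+01] F [-2.47 -0.35  1.5 ] M [0.072 0.467 0.008] 0.0489 q [ 16.8  18.7 -43.9  87.9  13.1  78.7 -52.3]
shift [ 0.0004  0.0005 -0.0053]
```

```bash
for i in 1 ; do python3 -m handwheel '[[0.04,0,0,0.001,0],[0.04,0,0,0.002,0],[0.04,0,0,0.003,0],[0.04,0,0,0.003,0]]'; done; python3 -m handwheel '[[0.04,0,0,0.001,0],[0.04,0,0,0.002,0],[0.04,0,0,0.003,0],[0.04,0,0,0.003,0]]'; python3 go.py .5877 .170 .2022
```

```text
time_s: 5.65
tool_pos: [0.5871, 0.1699, 0.1939]
tool_rot: [-180.0, 0.0, 65.9]
force: [-2.8, 1.0, 2.3]
grip_width: 0.0484
time_s: 6.05
tool_pos: [0.5872, 0.1699, 0.1909]
tool_rot: [-180.0, 0.0, 65.9]
force: [-3.2, 0.3, 3.2]
grip_width: 0.0483
6.05 [0.5872 0.1699 0.1909] [-179.99    0.     65.95] F [-3.24  0.33  3.23] M [ 0.158  0.727 -0.041] 0.0483 q [ 16.8  18.9 -43.9  88.4  13.3  78.1 -52.4]
shift [ 0.0003  0.0005 -0.0113]
```

```bash
python3 -m handwheel '[[0.04,0,0,0.001,0],[0.04,0,0,0.002,0],[0.04,0,0,0.002,0]]';python3 -m handwheel '[[0.04,0,0,0.001,0],[0.04,0,0,0.002,0],[0.04,0,0,0.002,0]]'; python3 go.py .5877 .170 .2022
```

```text
time_s: 6.35
tool_pos: [0.5873, 0.1699, 0.1895]
tool_rot: [180.0, -0.0, 65.9]
force: [-5.2, 1.2, 6.3]
grip_width: 0.0484
time_s: 6.65
tool_pos: [0.5874, 0.17, 0.188]
tool_rot: [180.0, -0.0, 65.9]
force: [-4.2, 0.3, 7.8]
grip_width: 0.0482
6.65 [0.5874 0.17   0.188 ] [ 1.7996e+02 -1.0000e-02  6.5940e+01] F [-4.19  0.33  7.82] M [0.015 1.056 0.035] 0.0482 q [ 16.7  19.  -43.8  88.6  13.4  77.7 -52.4]
shift [ 0.0001  0.0003 -0.0142]
```

```bash
python3 -m handwheel '[[0.04,0,0,0.001,0],[0.04,0,0,0.002,0],[0.04,0,0,0.002,0]]';python3 -m handwheel '[[0.04,0,0,0.001,0],[0.04,0,0,0.002,0],[0.04,0,0,0.002,0]]'; python3 go.py .5877 .170 .2022
```

```text
time_s: 6.95
tool_pos: [0.5874, 0.17, 0.1865]
tool_rot: [179.9, -0.0, 65.9]
force: [-6.0, -0.6, 10.5]
grip_width: 0.0485
time_s: 7.25
tool_pos: [0.5875, 0.17, 0.185]
tool_rot: [179.9, -0.0, 65.9]
force: [-5.6, -0.7, 12.9]
grip_width: 0.0484
7.25 [0.5875 0.17   0.185 ] [ 1.7993e+02 -2.0000e-02  6.5930e+01] F [-5.62 -0.69 12.89] M [-0.146  1.515 -0.008] 0.0484 q [ 16.7  19.1 -43.8  88.9  13.5  77.4 -52.5]
shift [ 0.0001  0.0002 -0.0172]
```

```bash
python3 -m handwheel '[[0.04,0,-0.0005,0.001,0],[0.04,0,-0.0005,0.002,0],[0.04,0,-0.0005,0.002,0]]'; python3 go.py .5877 .170 .2022;python3 -m handwheel '[[0.04,0,0,0.001,0],[0.04,0,0,0.0015,0],[0.04,0,0,0.0015,0]]'; python3 go.py .5877 .170 .2022
```

```text
time_s: 7.55
tool_pos: [0.5875, 0.1701, 0.184]
tool_rot: [179.8, -0.0, 65.9]
force: [-7.1, -2.0, 15.4]
grip_width: 0.0483
7.55 [0.5875 0.1701 0.184 ] [ 1.7985e+02 -3.0000e-02  6.5930e+01] F [-7.06 -2.02 15.39] M [-0.304  1.598  0.013] 0.0483 q [ 16.7  19.1 -43.8  89.   13.5  77.2 -52.6]
shift [ 0.      0.0003 -0.0182]
time_s: 7.85
tool_pos: [0.5876, 0.1701, 0.1838]
tool_rot: [179.8, -0.0, 65.9]
force: [-8.7, -2.0, 22.0]
grip_width: 0.0484
7.85 [0.5876 0.1701 0.1838] [ 1.798e+02 -3.000e-02  6.592e+01] F [-8.68 -2.04 22.05] M [-0.513  2.049  0.014] 0.0484 q [ 16.7  19.  -43.8  89.   13.5  77.2 -52.6]
shift [-0.0001  0.0002 -0.0184]
```

```bash
python3 -m handwheel '[[0.04,0,0,-0.0004,0],[0.04,0,0,-0.0004,-0.07],[0.04,0,0,-0.0004,-0.14],[0.04,0,0,-0.0004,-0.2],[0.04,0,0,-0.0004,-0.26],[0.04,0,0,-0.0004,-0.26]]'; python3 go.py .5877 .170 .2022
```

```text
time_s: 8.45
tool_pos: [0.5886, 0.1711, 0.1839]
tool_rot: [179.7, -0.1, 80.9]
force: [-4.8, 0.3, 18.2]
grip_width: 0.0483
8.45 [0.5886 0.1711 0.1839] [ 1.797e+02 -1.300e-01  8.091e+01] F [-4.83  0.28 18.16] M [0.076 1.221 0.033] 0.0483 q [ 18.5  19.7 -46.3  88.9  14.5  77.2 -38.4]
shift [-0.0012 -0.0006 -0.0183]
```

```bash
python3 -m handwheel '[[0.04,0,0,0,-0.08],[0.04,0,0,0,-0.16],[0.04,0,0,0,-0.24],[0.04,0,0,0,-0.32],[0.04,0,0,0,-0.4],[0.04,0,0,0,-0.4]]'; python3 go.py .5872 .170 .2022
```

```text
time_s: 9.05
tool_pos: [0.5884, 0.1712, 0.1839]
tool_rot: [179.7, -0.0, 103.9]
force: [-5.4, 0.6, 18.2]
grip_width: 0.0486
9.05 [0.5884 0.1712 0.1839] [179.71  -0.   103.86] F [-5.38  0.57 18.18] M [-0.005  1.379  0.062] 0.0486 q [ 21.2  20.8 -50.1  88.8  16.3  77.7 -16.7]
shift [-0.0009 -0.0013 -0.0183]
```

```bash
python3 -m handwheel '[[0.04,0,0,0,-0.08],[0.04,0,0,0,-0.16],[0.04,0,0,0,-0.24],[0.04,0,0,0,-0.32],[0.04,0,0,0,-0.4],[0.04,0,0,0,-0.4]]'; python3 go.py .5872 .170 .2022
```

```text
time_s: 9.65
tool_pos: [0.589, 0.1709, 0.1839]
tool_rot: [179.7, 0.2, 126.7]
force: [-4.0, -0.7, 19.1]
grip_width: 0.0481
9.65 [0.589  0.1709 0.1839] [1.7968e+02 1.6000e-01 1.2675e+02] F [-3.98 -0.69 19.07] M [-0.197  1.071  0.059] 0.0481 q [ 24.   22.1 -54.2  88.7  18.3  78.1   4.8]
shift [ 0.0004 -0.0019 -0.0183]
```

```bash
python3 -m handwheel '[[0.04,0,0,0,-0.08],[0.04,0,0,0,-0.16],[0.04,0,0,0,-0.24],[0.04,0,0,0,-0.32],[0.04,0,0,0,-0.34],[0.04,0,0,0,-0.34],[0.04,0,0,0,-0.34]]'; python3 go.py .5872 .170 .2022
python3 - <<'E'
from cell import *
import cv2
cv2.imwrite("pics/w3.png",read_camera("wrist"))
E
```

```text
time_s: 10.35
tool_pos: [0.5889, 0.1712, 0.1839]
tool_rot: [179.7, 0.2, 146.1]
force: [-5.6, 0.3, 18.2]
grip_width: 0.0485
10.35 [0.5889 0.1712 0.1839] [179.74   0.24 146.14] F [-5.63  0.29 18.19] M [-0.107  0.995 -0.066] 0.0485 q [ 26.3  23.5 -57.8  88.7  20.2  78.6  22.9]
shift [ 0.0007 -0.0019 -0.0183]
```

View pics/w3.png

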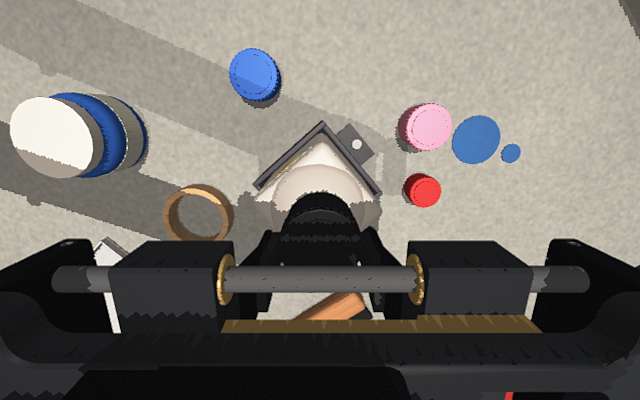

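The cap is still held at (320,220), turned 80° with the press kept at about 18 N. I'll lift slowly.

```bash
python3 -m handwheel '[[0.04,0,0,-0.002,0],[0.04,0,0,-0.005,0],[0.04,0,0,-0.008,0],[0.04,0,0,-0.011,0],[0.04,0,0,-0.011,0]]'; python3 go.py .5872 .170 .2022; python3 -m handwheel '[[0.04,0,0,-0.003,0],[0.04,0,0,-0.007,0],[0.04,0,0,-0.012,0],[0.04,0,0,-0.012,0]]'; python3 go.py .5872 .170 .2022
```

```text
time_s: 10.9
tool_pos: [0.5884, 0.1706, 0.1918]
tool_rot: [179.8, 0.1, 146.1]
force: [1.7, 2.1, 4.5]
grip_width: 0.0483
10.9 [0.5884 0.1706 0.1918] [1.7981e+02 1.3000e-01 1.4614e+02] F [1.72 2.1  4.45] M [ 0.604 -0.509 -0.069] 0.0483 q [ 26.4  23.2 -57.9  88.   19.9  79.5  23.1]
shift [ 0.0007 -0.0012 -0.0104]
time_s: 11.3
tool_pos: [0.5867, 0.1691, 0.2031]
tool_rot: [-179.9, 0.0, 146.1]
force: [0.7, -0.9, 0.7]
grip_width: 0.0484
11.3 [0.5867 0.1691 0.2031] [-1.7992e+02  2.0000e-02  1.4611e+02] F [ 0.73 -0.89  0.65] M [-0.076 -0.149 -0.004] 0.0484 q [ 26.5  22.8 -58.1  87.1  19.5  81.   23.4]
shift [0.0001 0.001  0.0009]
```

```bash
python3 -m handwheel '[[0.04,0,0,-0.003,0],[0.04,0,0,-0.006,0],[0.04,0,0,-0.009,0],[0.04,0,0,-0.009,0]]'; python3 go.py .5872 .170 .2022; python3 -m handwheel '[[0.04,0,0,-0.01,0],[0.04,0,0,-0.03,0],[0.04,0,0,-0.06,0],[0.04,0,0,-0.09,0],[0.04,0,0,-0.1,0],[0.04,0,0,-0.1,0]]'; python3 go.py .587 .170 .31
python3 - <<'E'
from cell import *
import cv2
cv2.imwrite("pics/s4.png",read_camera("scene"))
E
```

```text
time_s: 11.7
tool_pos: [0.5869, 0.1701, 0.2122]
tool_rot: [180.0, 0.0, 146.2]
force: [-0.1, -1.0, -0.1]
grip_width: 0.0483
11.7 [0.5869 0.1701 0.2122] [1.7999e+02 1.0000e-02 1.4615e+02] F [-0.07 -0.95 -0.12] M [ 0.049 -0.176 -0.003] 0.0483 q [ 26.5  22.5 -58.3  86.3  19.2  81.8  23.6]
shift [-0.0003  0.0001  0.01  ]
time_s: 12.3
tool_pos: [0.5874, 0.1707, 0.3136]
tool_rot: [179.9, 0.1, 146.2]
force: [-0.6, 1.0, -1.2]
grip_width: 0.0485
12.3 [0.5874 0.1707 0.3136] [1.7987e+02 1.0000e-01 1.4616e+02] F [-0.61  0.97 -1.23] M [ 0.051 -0.119  0.001] 0.0485 q [ 25.7  20.6 -59.2  76.5  17.7  92.3  25.1]
shift [-0.     -0.0008  0.0036]
```

View pics/s4.png

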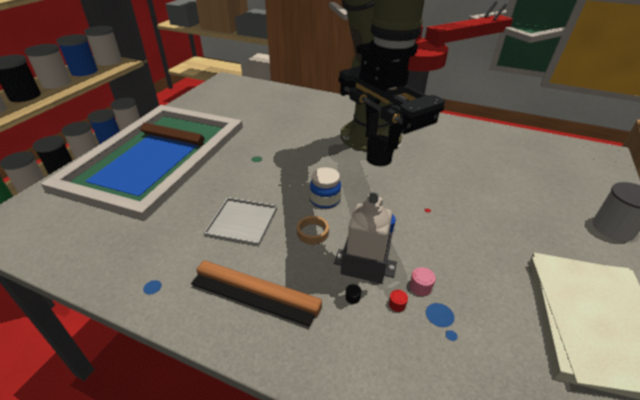

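Scene view: the cap is off and in the gripper at (380,150), the bottle is open with its grey plug at (374,198), and nothing else has moved. Next, carry it to the tray.

```bash
python3 -m handwheel '[[0.04,-0.01,-0.016,0,0],[0.04,-0.03,-0.046,0,0.1],[0.04,-0.05,-0.078,0,0.2],[0.04,-0.07,-0.108,0,0.3],[0.04,-0.09,-0.14,0,0.4],[0.04,-0.11,-0.17,0,0.5],[0.04,-0.13,-0.2,0,0.6],[0.04,-0.15,-0.232,0,0.6],[0.04,-0.17,-0.263,0,0.6],[0.04,-0.185,-0.286,0,0.6],[0.04,-0.19,-0.294,0,0.6],[0.04,-0.19,-0.294,0,0.6],[0.04,-0.19,-0.294,0,0.6],[0.04,-0.19,-0.294,0,0.6]]'; python3 go.py .581 -.179 .10
```

```text
time_s: 13.75
tool_pos: [0.5811, -0.1772, 0.312]
tool_rot: [180.0, -0.0, 112.0]
force: [-0.6, -0.2, -0.9]
grip_width: 0.0483
13.75 [ 0.5811 -0.1772  0.312 ] [ 1.7998e+02 -4.0000e-02  1.1199e+02] F [-0.56 -0.24 -0.89] M [-0.001 -0.139  0.035] 0.0483 q [ 51.3  16.7 -47.   77.3  12.1  91.1  27.8]
shift [-0.0018 -0.0009  0.212 ]
```

```bash
python3 -m handwheel '[[0.04,0,0,0.03,0],[0.04,0,0,0.07,0],[0.04,0,0,0.11,0],[0.04,0,0,0.15,0],[0.04,0,0,0.19,0],[0.04,0,0,0.22,0],[0.04,0,0,0.24,0],[0.04,0,0,0.25,0],[0.04,0,0,0.25,0],[0.04,0,0,0.25,0]]'; python3 go.py .581 -.179 .015
python3 - <<'E'
from cell import *
import cv2
cv2.imwrite("pics/s5.png",cv2.resize(read_camera("scene")[130:310,150:390],None,fx=3,fy=3,interpolation=cv2.INTER_CUBIC))
E
```

```text
time_s: 14.75
tool_pos: [0.5819, -0.1794, 0.0632]
tool_rot: [179.9, 0.1, 111.8]
force: [0.2, 0.6, 0.3]
grip_width: 0.0485
14.75 [ 0.5819 -0.1794  0.0632] [1.7992e+02 6.0000e-02 1.1183e+02] F [0.17 0.64 0.28] M [ 0.025 -0.104 -0.045] 0.0485 q [ 49.9  25.2 -43.8  97.1  18.9  65.3  22.7]
shift [ 0.0008 -0.0007  0.0482]
```

View pics/s5.png

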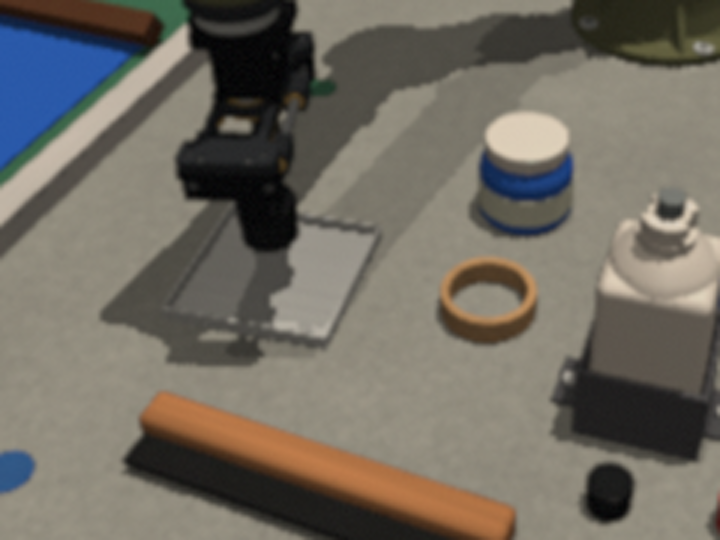

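The cap hangs upright above the tray (crop ~(268,225)) and nothing else is disturbed. I'll lower it in small steps, watching the force.

```bash
python3 -m handwheel '[[0.04,0,0,0.012,0],[0.04,0,0,0.024,0],[0.04,0,0,0.034,0],[0.04,0,0,0.04,0],[0.04,0,0,0.04,0],[0.04,0,0,0.04,0]]'; python3 go.py .581 -.179 .015;  python3 -m handwheel '[[0.04,0,0,0.001,0],[0.04,0,0,0.002,0],[0.04,0,0,0.003,0],[0.04,0,0,0.003,0]]';python3 go.py .581 -.179 .015
```

```text
time_s: 15.4
tool_pos: [0.5809, -0.1799, 0.0218]
tool_rot: [-180.0, -0.0, 111.8]
force: [-0.3, -0.4, -1.0]
grip_width: 0.0485
15.4 [ 0.5809 -0.1799  0.0218] [-1.8000e+02 -2.0000e-02  1.1178e+02] F [-0.26 -0.4  -1.02] M [-0.018 -0.14   0.012] 0.0485 q [ 48.8  27.8 -42.5  99.   21.   61.5  21.2]
shift [0.0008 0.0004 0.0068]
time_s: 15.8
tool_pos: [0.5808, -0.1801, 0.019]
tool_rot: [-180.0, 0.0, 111.8]
force: [1.1, 0.0, -0.5]
grip_width: 0.0484
15.8 [ 0.5808 -0.1801  0.019 ] [-1.7999e+02  1.0000e-02  1.1177e+02] F [ 1.08  0.03 -0.51] M [ 0.002 -0.112  0.002] 0.0484 q [ 48.7  28.  -42.4  99.1  21.2  61.2  21.1]
shift [0.001  0.0006 0.004 ]
```

```bash
python3 -m handwheel '[[0.04,0,0,0.001,0],[0.04,0,0,0.002,0],[0.04,0,0,0.002,0]]';python3 go.py .581 -.179 .015;  python3 -m handwheel '[[0.04,0,0,0.001,0],[0.04,0,0,0.0015,0],[0.04,0,0,0.0015,0]]';python3 go.py .581 -.179 .015
```

```text
time_s: 16.1
tool_pos: [0.5807, -0.18, 0.0168]
tool_rot: [-180.0, -0.0, 111.8]
force: [-0.1, 0.2, -0.3]
grip_width: 0.0485
16.1 [ 0.5807 -0.18    0.0168] [-179.98   -0.    111.77] F [-0.13  0.2  -0.34] M [ 0.031 -0.145 -0.011] 0.0485 q [ 48.7  28.1 -42.3  99.2  21.3  61.   21. ]
shift [0.0009 0.0007 0.0018]
time_s: 16.4
tool_pos: [0.5809, -0.18, 0.0156]
tool_rot: [-180.0, 0.0, 111.8]
force: [-0.1, 0.4, 0.2]
grip_width: 0.0482
16.4 [ 0.5809 -0.18    0.0156] [-1.7999e+02  1.0000e-02  1.1178e+02] F [-0.13  0.39  0.16] M [ 0.034 -0.043  0.02 ] 0.0482 q [ 48.6  28.2 -42.3  99.2  21.4  60.9  20.9]
shift [0.0009 0.0005 0.0006]
```

```bash
python3 -m handwheel '[[0.04,0,0,0.0005,0],[0.04,0,0,0.001,0],[0.04,0,0,0.001,0]]';python3 go.py .581 -.179 .015;  python3 -m handwheel '[[0.04,0,0,0.0005,0],[0.04,0,0,0.001,0],[0.04,0,0,0.001,0]]';python3 go.py .581 -.179 .015
```

```text
time_s: 16.7
tool_pos: [0.5809, -0.18, 0.0155]
tool_rot: [-180.0, 0.0, 111.8]
force: [-3.5, 1.0, 6.6]
grip_width: 0.0484
16.7 [ 0.5809 -0.18    0.0155] [-1.7998e+02  3.0000e-02  1.1178e+02] F [-3.45  0.99  6.58] M [ 0.131  0.52  -0.024] 0.0484 q [ 48.6  28.2 -42.3  99.2  21.4  60.9  20.9]
shift [0.0009 0.0005 0.0005]
time_s: 17.0
tool_pos: [0.5809, -0.1801, 0.0154]
tool_rot: [-180.0, 0.1, 111.8]
force: [-5.8, 1.3, 12.1]
grip_width: 0.0485
17.0 [ 0.5809 -0.1801  0.0154] [-1.7995e+02  6.0000e-02  1.1177e+02] F [-5.83  1.3  12.06] M [0.264 1.077 0.031] 0.0485 q [ 48.6  28.2 -42.3  99.2  21.4  60.9  20.8]
shift [0.001  0.0005 0.0004]
```

Contact with the tray floor at TCP z = 15.5 mm, as expected. I'll ease off the force, then open.

```bash
python3 -m handwheel '[[0.04,0,0,-0.001,0],[0.04,0,0,-0.0018,0],[0.04,0,0,-0.0018,0],[0.052,0,0,-0.0018,0],[0.058,0,0,-0.0018,0],[0.07,0,0,-0.0018,0],[0.087,0,0,-0.0018,0],[0.087,0,0,-0.0018,0],[0.087,0,0,-0.0018,0],[0.087,0,0,-0.0018,0]]' 10;python3 go.py .581 -.179 .015
```

```text
time_s: 18.0
tool_pos: [0.5809, -0.1801, 0.0153]
tool_rot: [-180.0, 0.0, 111.8]
force: [-0.2, -0.6, -0.0]
grip_width: 0.085
18.0 [ 0.5809 -0.1801  0.0153] [-1.8000e+02  1.0000e-02  1.1177e+02] F [-0.24 -0.61 -0.  ] M [ 0.006 -0.129 -0.   ] 0.085 q [ 48.6  28.2 -42.3  99.3  21.4  60.8  20.9]
shift [0.001  0.0005 0.0003]
```

```bash
python3 -m handwheel '[[0.087,0,0,-0.005,0],[0.087,0,0,-0.02,0],[0.087,0,0,-0.05,0],[0.087,0,0,-0.1,0],[0.087,0,0,-0.15,0],[0.087,0,0,-0.2,0],[0.087,0,0,-0.25,0],[0.087,0,0,-0.25,0],[0.087,0,0,-0.25,0],[0.087,0,0,-0.25,0]]';python3 go.py .581 -.179 .26
python3 - <<'E'
from cell import *
import cv2,numpy as np
s=read_camera("scene");w=read_camera("wrist")
cv2.imwrite("pics/s6.png",cv2.resize(s[130:310,150:440],None,fx=2.7,fy=2.7,interpolation=cv2.INTER_CUBIC))
cv2.imwrite("pics/w6.png",w)
E
```

```text
time_s: 19.0
tool_pos: [0.5802, -0.1799, 0.2646]
tool_rot: [-179.9, -0.0, 111.8]
force: [0.2, 0.3, -0.8]
grip_width: 0.0871
19.0 [ 0.5802 -0.1799  0.2646] [-1.7993e+02 -3.0000e-02  1.1178e+02] F [ 0.22  0.29 -0.79] M [-0.024 -0.15   0.013] 0.0871 q [ 52.1  17.2 -46.8  82.2  12.5  86.   27.5]
shift [0.0006 0.0011 0.0046]
```

View pics/s6.png

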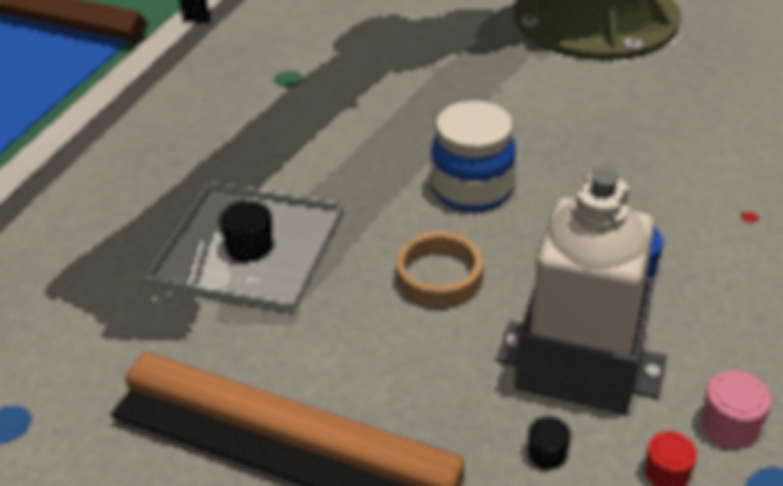

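View pics/w6.png

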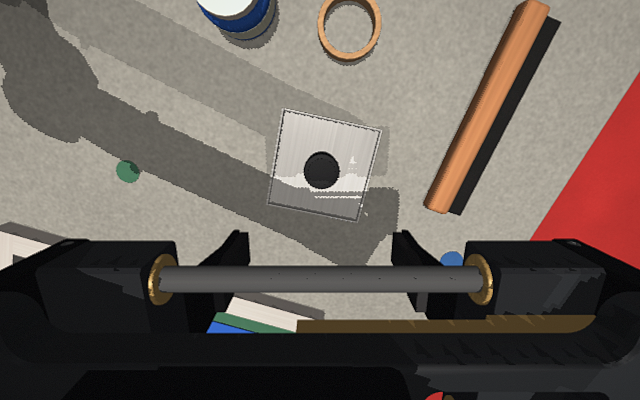

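Both views show the cap upright near the tray's centre (scene crop (246,230), wrist (321,170)). The gripper is open and clear, the bottle is open, and the bystanders haven't moved.

```bash
python3 -c "
from cell import *
print(sign_off())"
```

```text
the job is handed in; nothing more can be done
None
```

The bottle is open, and its cap stands upright near the centre of the steel tray. I handed the job in at about 19 s of the 61 s allowed.

- **Press and turn:** I found the cap from all three cameras and gripped it at 50 N. I pressed until it bottomed on the collar. The force peaked at 22 N down, with about 9 N sideways, against the 35 N limit. I turned it 80° anticlockwise while holding 18–19 N, and it lifted off with no measurable resistance.
- **Placing:** The cap touched the tray floor at the expected height, with a brief 12 N press. I eased that off before letting go.
- **Last checks:** The scene and wrist pictures show the cap upright in the tray and the gripper open and clear. The bystanders and the look-alike caps visible in them are where they were, judged by eye.
- **Disagreements:**
  - The camera fits put the cap's top anywhere from 223 to 229 mm high. The floor contact agreed with the 229 mm I used.
  - At the firm grip the opening read 48.4 mm against the 51 mm cap, probably from the pads giving. I saw no sign of slip.
  - During the press there was a steady 4–9 N sideways force, and a 0.5 mm correction did not reduce it.

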